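Find the drawdown plate's rocking corner and press its shim lever flat

TASK

The glass drawdown plate rocks on its stand. With a fingertip, press down on its corners to find the one that dips, then press that corner's red shim lever down flat so that the plate sits firm and level. Leave the other three levers up, do not pick up or shove the plate, and leave the things around it alone.

Things in the scene. Friction and masses are not known exactly. Their poses are not given: they have to be found in the camera images.
- plate: The drawdown plate: loose, 200 x 270 x 26 mm (x, y, z), 2.6 kg, aluminium bed with a pale glass top, resting on a low stand. Origin: centre of the plate on the underside of its four feet, 30 mm above the bench. x points away from the robot, y to its left, z up (yaw within 10 degrees). A steel paper clip, 110 mm long, stands 12 mm above the glass at the middle of the far edge.
- stand: The stand, a steel base 215 x 345 x 6 mm fixed to the bench, origin at its underside's centre. Under each plate corner it has a rubber-topped rest; one of the four, unknown which, is 4 mm too low, so that foot hangs clear. Four soft rubber buffers under the plate's middle (0.8 N/mm each) hold the plate level and lift it back when let go.
- corner_near_left (a point): Point on the glass top over the near-left foot (seen from the robot), the place to press that corner: 80 mm in x and 120 mm in y from the plate's centre, 56 mm above the bench when level. If this is the rocking corner, about 4 N takes it down 4 mm to its rest; a firm corner gives less than 1 mm.
- corner_near_right (a point): Point on the glass top over the near-right foot (seen from the robot), the place to press that corner: 80 mm in x and 120 mm in y from the plate's centre, 56 mm above the bench when level. If this is the rocking corner, about 4 N takes it down 4 mm to its rest; a firm corner gives less than 1 mm.
- corner_far_left (a point): Point on the glass top over the far-left foot (seen from the robot), the place to press that corner: 80 mm in x and 120 mm in y from the plate's centre, 56 mm above the bench when level. If this is the rocking corner, about 4 N takes it down 4 mm to its rest; a firm corner gives less than 1 mm.
- corner_far_right (a point): Point on the glass top over the far-right foot (seen from the robot), the place to press that corner: 80 mm in x and 120 mm in y from the plate's centre, 56 mm above the bench when level. If this is the rocking corner, about 4 N takes it down 4 mm to its rest; a firm corner gives less than 1 mm.
- shim_near_left (a joint): Red lever of the cam shim at the near-left corner: 0 = lever up at 45 degrees, 0.785 rad = lever flat (level), cam fully out, 4 mm below the foot, filling a 4 mm gap under that corner. Stiff: it stays where it is left; 4 to 9 N down on its tab turns it, to a hard stop. At a firm corner it would lift and tip the plate.
- shim_near_right (a joint): Red lever of the cam shim at the near-right corner: 0 = lever up at 45 degrees, 0.785 rad = lever flat (level), cam fully out, 4 mm below the foot, filling a 4 mm gap under that corner. Stiff: it stays where it is left; 4 to 9 N down on its tab turns it, to a hard stop. At a firm corner it would lift and tip the plate.
- shim_far_left (a joint): Red lever of the cam shim at the far-left corner: 0 = lever up at 45 degrees, 0.785 rad = lever flat (level), cam fully out, 4 mm below the foot, filling a 4 mm gap under that corner. Stiff: it stays where it is left; 4 to 9 N down on its tab turns it, to a hard stop. At a firm corner it would lift and tip the plate.
- shim_far_right (a joint): Red lever of the cam shim at the far-right corner: 0 = lever up at 45 degrees, 0.785 rad = lever flat (level), cam fully out, 4 mm below the foot, filling a 4 mm gap under that corner. Stiff: it stays where it is left; 4 to 9 N down on its tab turns it, to a hard stop. At a firm corner it would lift and tip the plate.
- tab_near_left (a point): Point on the black tab near the end of the near-left red lever, where it is pressed (moves with it). The lever, 26 mm wide, 65 mm long from its pin, sticks out past the plate's end in y; the pin lies along x, 146 mm from the plate's centre line, 50 mm above the bench. Lever up: this point is 179 mm from the centre line, 93 mm above the bench; flat: 200 mm and 57 mm.
- tab_near_right (a point): Point on the black tab near the end of the near-right red lever, where it is pressed (moves with it). The lever, 26 mm wide, 65 mm long from its pin, sticks out past the plate's end in y; the pin lies along x, 146 mm from the plate's centre line, 50 mm above the bench. Lever up: this point is 179 mm from the centre line, 93 mm above the bench; flat: 200 mm and 57 mm.
- tab_far_left (a point): Point on the black tab near the end of the far-left red lever, where it is pressed (moves with it). The lever, 26 mm wide, 65 mm long from its pin, sticks out past the plate's end in y; the pin lies along x, 146 mm from the plate's centre line, 50 mm above the bench. Lever up: this point is 179 mm from the centre line, 93 mm above the bench; flat: 200 mm and 57 mm.
- tab_far_right (a point): Point on the black tab near the end of the far-right red lever, where it is pressed (moves with it). The lever, 26 mm wide, 65 mm long from its pin, sticks out past the plate's end in y; the pin lies along x, 146 mm from the plate's centre line, 50 mm above the bench. Lever up: this point is 179 mm from the centre line, 93 mm above the bench; flat: 200 mm and 57 mm.
- applicator_mid (a point): Centre of a loose steel film applicator frame, 52 x 106 x 36 mm, standing on the bench; leave alone.
- tape_mid (a point): Centre of a loose orange roll of masking tape, 104 mm across, 25 mm high, lying on the bench; leave alone.
- sample_mid (a point): Centre of a loose white sample jar with a yellow label, 64 mm across, 70 mm high, standing on the bench; leave alone.

How it is judged:
By the outcome, as a careful person would: the job done as asked, in the order asked, and still so for the second after the job is handed in, with the robot touching nothing.
It also fails if it takes over 58 s, if anything falls off the work surface, if the arm or the gripper's body presses on something with over 40 N, if the wrist force passes 120 N, or if a joint passes its speed limit or range.

ROBOT

A 7-joint arm with a two-finger parallel gripper is mounted at the origin on the work surface. World frame = base frame: x ahead of the robot, y to its left, z up, the work surface at z = 0. Lengths are in m, angles in rad, forces in N, time in s.
With the tool pointing down it reaches from about 0.4 to 0.925 m from the base axis. Payload 5.6 kg.
Tool frame: the origin (TCP) lies between the finger pads; the fingertips stand 8 mm ahead of it and the grasp point (between the pads) lies 11 mm behind it (bot.tcp_to_tips is the distance from the TCP to the fingertips, in m); z points along the fingers, y is the line along which they close (so a half turn about z gives the same grasp; the last joint's range is limited). The gripper opens to 85 mm and grips with 20 to 120 N. Pads are 22 mm wide; open, the fingers measure 114 mm over their backs; the gripper's body (76 mm by 85 mm) begins 54 mm behind the grasp point. The pads swing forward as they close: fully open they stand 13 mm farther back than shut.
Start: joints at [-1.223, 0.468, -0.012, 1.603, 0.006, 1.071, -0.056], TCP at [0.248, 0.601, 0.239] pointing down, gripper open.
Joint ranges: [-2.53, 2.53], [-0.31, 2.02], [-1.57, 1.55], [0.28, 2.44], [-1.29, 4.43], [0.15, 1.84], [-2.92, 2.92]. Speed limits (rad/s): [2.57, 2.57, 3.14, 3.14, 3.14, 3.14, 3.14].

INTERFACE

Orientations are given as a rotation vector (axis times angle).
In Python, from rig import bot gives the robot as it stands.
- The arm moves only by the shell command python3 -m inch 'ROWS' [FORCE]. ROWS is a JSON object of lists of equal length, an entry for each row: "gripper": the opening, from -1 (shut) to 1 (fully open), so that 0 is half open; "delta_pos": the shift along the tool's x, y, z in m, a list of three; "rotation": the turn, a rotation vector about the tool's x, y, z in degrees, a list of three. In form: {"gripper": [gripper, ...], "delta_pos": [[tx, ty, tz], ...], "rotation": [[ax, ay, az], ...]}. A call has 1 to 20 rows; each row is the pose to reach, as a shift and turn from the pose commanded when the call began, along the tool's axes at that moment; what a row does not reach only later rows make up. A row lasts 1/12 s, in which the tool goes at most 41.7 mm and 7.16 degrees, less where a joint would pass 70% of its speed; a pose out of reach is approached as far as the arm can. A call with a gripper value outside its range is refused whole. The fingers move at their own pace and stop on an object; FORCE is the grip in N (left out, the last holds). Time passes only in rows, so rows that repeat a pose let the fingers close. It gives the time, the measured TCP pose, the force and the opening at its end, in the units of the state.
- bot.state(): the state, without advancing time (a new reading comes with each control period).
- bot.read_camera(name): name is "scene" or "top"; returns (picture, depth): 400x640x3 uint8, red, green, blue; 400x640 float32, m along the optical axis (not along the pixel's ray), 0 where there is no reading.
- bot.get_calibration(name): a dict with "fx", "fy", "cx", "cy" (pixels), "rvec" (rotation vector, rad) and "tvec" (3), from world to camera coordinates, as OpenCV has them. Camera axes: x right, y down, z forward; pixel columns grow to the right and rows downward; lengths in m; the calibration is good to about 2 mm. A picture is of the moment at which its call begins. get_calibration takes no time and is no camera call.
- bot.job_done(): hands the job in, once; it reports no verdict.
The state is a dict: "t": time; "joint_positions": joint angles; "qd": joint speeds; "joint_torque": joint torques, N m; "ee_pos": TCP position; "eef_rot": TCP orientation; "contact_force": force on the tool from outside, world axes, zero at the start; "ft_torque": the same for the moment, N m; "width": opening from 0.0 (shut) to 1.0 (fully open).
Only numpy, scipy, OpenCV 4.12 (cv2) and the standard library are available. Lean on these libraries where they do the work, as an engineer would, in place of code of your own. Each camera call takes 0.05 s, during which the arm holds its last target. There are 200 camera calls.

## Working session

There is one attempt and no reset: what is moved stays moved. The work goes in short steps, Python scripts to look and compute and a shell command to move; the robot and the scene stay as the last step left them, time stands still between calls to the robot, and variables do not carry over. Pictures are saved under pics/ and viewed, on a budget of 10 in all, crops included, one or two more only if the job needs it, and the job is handed in when it is done.

```bash
mkdir -p pics; ls; python3 - <<'E'
from rig import bot
import cv2,numpy as np
s=bot.state();print({k:np.round(v,4).tolist() for k,v in s.items()},bot.tcp_to_tips)
ims=[]
for n in("scene","top"):
    p,d=bot.read_camera(n);np.savez(f'pics/{n}0.npz',p=p,d=d);c=bot.get_calibration(n)
    R=cv2.Rodrigues(np.array(c['rvec']))[0];print(n,c['fx'],c['cx'],c['cy'],'cam',-R.T@np.array(c['tvec']),'\n',R.round(2))
    cv2.imwrite(f'pics/{n}0.png',p[:,:,::-1])
E
```

```text
pics
{'t': 0.0, 'joint_positions': [-1.223, 0.4684, -0.0116, 1.6036, 0.006, 1.0714, -0.0563], 'qd': [0.0004, 0.0018, 0.0006, -0.0009, -0.0008, -0.0023, 0.0004], 'joint_torque': [0.0006, -53.2404, 0.0218, -25.1301, 0.0115, 0.0077, -0.0], 'ee_pos': [0.2474, 0.6005, 0.2383], 'eef_rot': [-0.61, -3.0816, 0.0028], 'contact_force': [-0.0715, 0.8736, -0.7453], 'ft_torque': [-0.0269, -0.0583, 0.0049], 'width': 1.0059} 0.008
scene 515.5671259349784 323.72247358846806 195.8211389253238 cam [1.27171703 0.61049797 1.23978452] 
 [[-0.69  0.73  0.01]
 [ 0.57  0.55 -0.61]
 [-0.45 -0.41 -0.79]]
top 393.5938092415138 321.64145817263284 195.16655715641318 cam [ 0.41967241 -0.00897159  1.15212241] 
 [[ 0.01 -1.    0.  ]
 [-0.98 -0.01 -0.18]
 [ 0.18 -0.   -0.98]]
```

View pics/scene0.png

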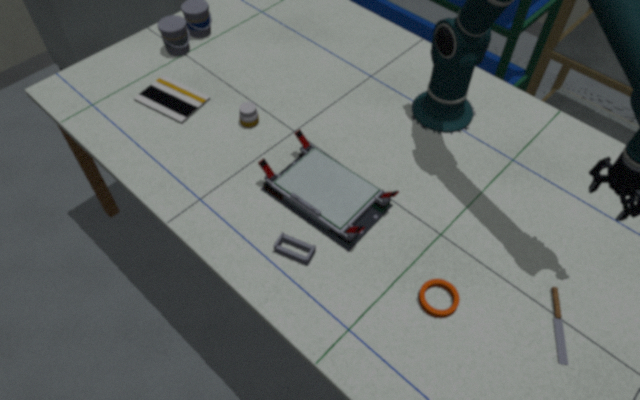

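View pics/top0.png

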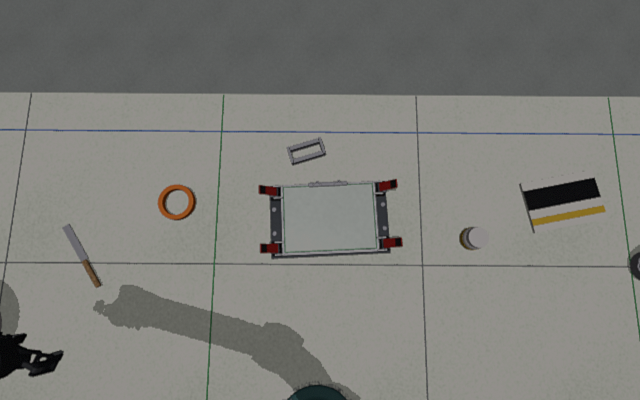

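The top view shows the plate at about cols 280–380, rows 183–253, with red levers at (269,190), (388,185), (269,248) and (393,242). The tape is at (177,202), the jar at (472,238) and the applicator at (307,151). The scene view shows the same objects, with all four levers up.

```bash
cat > h.py <<'E'
import cv2,numpy as np
from rig import bot
def cal(n):
    c=bot.get_calibration(n);R=cv2.Rodrigues(np.array(c['rvec']))[0]
    return c,R,-R.T@np.array(c['tvec'])
def ray(n,u,v):
    c,R,o=cal(n);return o,R.T@np.array([(u-c['cx'])/c['fx'],(v-c['cy'])/c['fy'],1.])
def plane(n,u,v,z):
    o,d=ray(n,u,v);return o+d*(z-o[2])/d[2]
def tri(a,b):
    (o1,d1),(o2,d2)=ray("top",*a),ray("scene",*b)
    t=np.linalg.lstsq(np.c_[d1,-d2],o2-o1,rcond=None)[0];p,q=o1+t[0]*d1,o2+t[1]*d2
    return (p+q)/2,np.linalg.norm(p-q)
def world(n,d):
    c,R,o=cal(n);v,u=np.indices(d.shape)
    return (np.dstack([(u-c['cx'])/c['fx'],(v-c['cy'])/c['fy'],np.ones_like(d)])*d[...,None])@R+o
def red(p):
    h=cv2.cvtColor(p,cv2.COLOR_RGB2HSV);m=(((h[...,0]<5)|(h[...,0]>174))&(h[...,1]>150)&(h[...,2]>50)).astype('uint8')
    n,_,st,ce=cv2.connectedComponentsWithStats(m);return [(ce[i],st[i]) for i in range(1,n) if st[i,4]>15]
E
python3 - <<'E'
from h import *
D={n:np.load(f'pics/{n}0.npz') for n in("top","scene")}
B={n:red(D[n]['p']) for n in D}
for n in B:
    print(n)
    for c,s in B[n]: print(c.round(1),s.tolist(),plane(n,*c,.073).round(3))
for a,_ in B['top']:
    P,e=min((tri(a,b) for b,_ in B['scene']),key=lambda r:r[1]+abs(r[0][2]-.07)*0.2);print('tri',P.round(4),e.round(4))
# plate from depth + glass colour
for n in D:
    W=world(n,D[n]['d']);p=D[n]['p']
    reg=(W[...,0]>.4)&(W[...,0]<.8)&(abs(W[...,1])<.25)&(W[...,2]>.046)&(W[...,2]<.064)
    reg=cv2.morphologyEx(reg.astype('uint8'),cv2.MORPH_OPEN,np.ones((5,5)))
    k,l,st,ce=cv2.connectedComponentsWithStats(reg);i=1+st[1:,4].argmax();m=l==i
    r=cv2.minAreaRect(W[m][:,:2].astype('float32'));print(n,'glass z',np.median(W[m][:,2]),r,'colour',np.median(p[m],0))
for nm,uv,z in(('tape',(177,202),.012),('jar',(472,238),.05),('appl',(307,151),.03)):print(nm,plane('top',*uv,z).round(3))
t=D['top']['p'][165:275,245:415];t=cv2.resize(t,None,fx=4,fy=4,interpolation=cv2.INTER_CUBIC);cv2.imwrite('pics/crop.png',t[:,:,::-1])
E
```

```text
top
[384.3 185.5] [379, 181, 12, 10, 89] [ 0.646 -0.185  0.073]
[270.8 190.6] [265, 187, 12, 8, 81] [0.629 0.133 0.073]
[388.8 242.5] [383, 238, 13, 10, 100] [ 0.488 -0.194  0.073]
[272.2 247.9] [267, 243, 11, 10, 94] [0.47  0.124 0.073]
scene
[303.8 141.6] [299, 136, 10, 12, 57] [ 0.49  -0.193  0.073]
[267.7 170.8] [263, 164, 10, 14, 63] [ 0.65  -0.186  0.073]
[386.2 194.8] [382, 193, 9, 4, 23] [0.475 0.126 0.073]
[352.2 229.1] [347, 227, 11, 5, 36] [0.632 0.134 0.073]
tri [ 0.6477 -0.1862  0.0705] 0.0032
tri [0.63   0.1327 0.0693] 0.0013
tri [ 0.488  -0.1946  0.0705] 0.001
tri [0.471  0.1238 0.0673] 0.0015
top glass z 0.056750177024614046 ((0.5577900409698486, -0.030057191848754883), (0.19984671473503113, 0.26962167024612427), 3.042951822280884) colour [139. 142. 139.]
scene glass z 0.05818082517433776 ((0.5613561868667603, -0.02946329116821289), (0.2027702033519745, 0.28088563680648804), 2.625709295272827) colour [128. 137. 137.]
tape [0.604 0.415 0.012]
jar [ 0.504 -0.43   0.05 ]
appl [0.758 0.035 0.03 ]
```

View pics/crop.png

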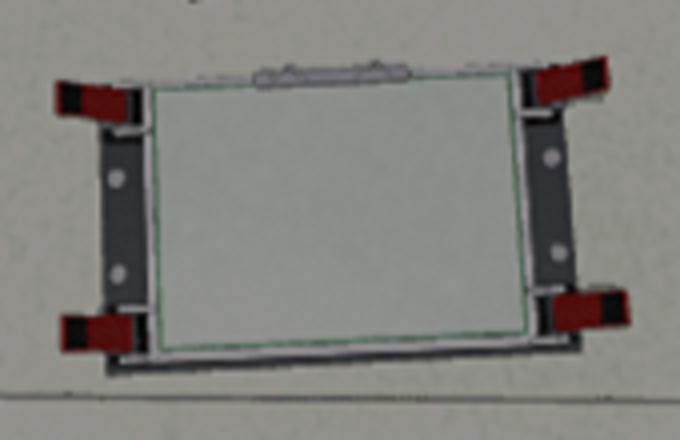

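All four levers agree between the two views: triangulated heights are 67–71 mm with about 160 mm x-spacing. The glass is 200x270 mm at z≈57 mm, with its centre at about (0.558,-0.030) and yaw 3°, which matches the task text. Next I'll work out the moves.

```bash
cat >> h.py <<'E'
C=np.array([.5585,-.0303]);YAW=np.radians(3.05)
def pw(x,y): 
    c,s=np.cos(YAW),np.sin(YAW);return C+np.array([c*x-s*y,s*x+c*y])
def go(x,y,ztip,label=''):
    """tool-frame shift and turn from now to plate point (x,y), tips at ztip, tool y along plate y"""
    from scipy.spatial.transform import Rotation as Ro
    s=bot.state();R=Ro.from_rotvec(s['eef_rot']);p=pw(x,y)
    c,sn=np.cos(YAW),np.sin(YAW)
    G=Ro.from_matrix(np.array([[-c,-sn,0],[-sn,c,0],[0,0,-1.]]))
    d=R.inv().apply(np.array([*p,ztip+bot.tcp_to_tips])-s['ee_pos'])
    print(label,'d',d.round(4),'rot',(R.inv()*G).as_rotvec(degrees=True).round(2),'tip',np.round(s['ee_pos']-[0,0,.008],4),'F',np.round(s['contact_force'],2),'t',round(s['t'],2))
E
python3 -c "
from h import *
go(-.08,.12,.12)"
```

```text
d [-0.4041 -0.3905  0.1111] rot [-1.000e-01 -1.000e-02 -2.545e+01] tip [0.2475 0.6005 0.2304] F [ 0.78 -0.27  0.44] t 0.1
```

```bash
python3 -m inch '{"gripper":[-1,-1,-1,-1,-1,-1,-1,-1,-1,-1,-1,-1,-1,-1,-1,-1,-1,-1,-1,-1],"delta_pos":[[-0.01,-0.01,0],[-0.03,-0.03,0],[-0.055,-0.053,0],[-0.08,-0.077,0],[-0.105,-0.101,0],[-0.13,-0.126,0],[-0.155,-0.15,0],[-0.18,-0.174,0],[-0.205,-0.198,0],[-0.23,-0.222,0],[-0.255,-0.246,0.01],[-0.28,-0.27,0.02],[-0.305,-0.294,0.035],[-0.33,-0.318,0.05],[-0.355,-0.342,0.065],[-0.38,-0.366,0.08],[-0.396,-0.382,0.095],[-0.404,-0.39,0.108],[-0.404,-0.39,0.111],[-0.404,-0.39,0.111]],"rotation":[[0,0,-1],[0,0,-3],[0,0,-5],[0,0,-7],[0,0,-9],[0,0,-11],[0,0,-13],[0,0,-15],[0,0,-17],[0,0,-19],[0,0,-21],[0,0,-22.5],[0,0,-24],[0,0,-25],[-0.1,0,-25.4],[-0.1,0,-25.4],[-0.1,0,-25.4],[-0.1,0,-25.4],[-0.1,0,-25.4],[-0.1,0,-25.4]]}' 40; python3 -c "
from h import *
go(-.08,.12,.064)"
```

```text
t: 1.77
ee_pos: [0.4717, 0.0861, 0.1273]
eef_rot: [0.08, -3.138, -0.002]
contact_force: [-0.1, -0.1, 0.0]
width: -0.005
 d [-0.0006 -0.001   0.0553] rot [ 0.07 -0.13 -0.12] tip [0.4717 0.0861 0.1193] F [-0.06 -0.11  0.04] t 1.77
```

```bash
python3 -m inch '{"gripper":[-1,-1,-1,-1,-1,-1],"delta_pos":[[0,0,0.012],[0,0,0.03],[0,0,0.045],[0,0,0.054],[0,0,0.057],[0,0,0.057]],"rotation":[[0,0,0],[0,0,0],[0,0,0],[0,0,0],[0,0,0],[0,0,0]]}'
for i in 1 2 3; do python3 -m inch '{"gripper":[-1,-1,-1],"delta_pos":[[0,0,0.001],[0,0,0.002],[0,0,0.002]],"rotation":[[0,0,0],[0,0,0],[0,0,0]]}' | egrep 'pos|force'; done
```

```text
t: 2.27
ee_pos: [0.4723, 0.0875, 0.0712]
eef_rot: [0.085, -3.14, -0.003]
contact_force: [-0.1, 0.7, -0.6]
width: -0.004
ee_pos: [0.473, 0.0868, 0.0699]
contact_force: [0.5, -0.5, -0.5]
ee_pos: [0.4726, 0.0866, 0.0673]
contact_force: [-0.0, 0.1, -0.3]
ee_pos: [0.4725, 0.0865, 0.0651]
contact_force: [0.4, -0.6, 0.8]
```

```bash
for i in 1 2 3 4; do python3 -m inch '{"gripper":[-1,-1,-1],"delta_pos":[[0,0,0.0005],[0,0,0.001],[0,0,0.001]],"rotation":[[0,0,0],[0,0,0],[0,0,0]]}' | egrep 'pos|force'; done
```

```text
ee_pos: [0.4725, 0.0866, 0.0642]
contact_force: [-0.9, -0.6, -0.5]
ee_pos: [0.4726, 0.0866, 0.064]
contact_force: [-2.9, 0.1, 9.0]
ee_pos: [0.4726, 0.0866, 0.064]
contact_force: [-5.7, -1.4, 20.3]
ee_pos: [0.4726, 0.0866, 0.0639]
contact_force: [-9.4, -2.1, 31.4]
```

Near-left is firm: 31 N moved it less than 0.5 mm, with contact at a tip height of 56 mm. Next is near-right.

```bash
python3 -m inch '{"gripper":[-1,-1,-1,-1,-1,-1,-1,-1,-1,-1,-1,-1,-1,-1,-1],"delta_pos":[[0,0,-0.008],[0,0,-0.025],[0,-0.005,-0.03],[0,-0.03,-0.03],[0,-0.06,-0.03],[0,-0.09,-0.03],[0,-0.12,-0.03],[0,-0.15,-0.03],[0,-0.18,-0.03],[0,-0.21,-0.03],[0,-0.235,-0.03],[0,-0.241,-0.02],[0,-0.241,-0.009],[0,-0.241,-0.005],[0,-0.241,-0.005]],"rotation":[[0,0,0],[0,0,0],[0,0,0],[0,0,0],[0,0,0],[0,0,0],[0,0,0],[0,0,0],[0,0,0],[0,0,0],[0,0,0],[0,0,0],[0,0,0],[0,0,0],[0,0,0]]}'
python3 -c "
from h import *
go(-.08,-.12,.056)"
for i in 1 2 3; do python3 -m inch '{"gripper":[-1,-1,-1],"delta_pos":[[0,0,0.0005],[0,0,0.001],[0,0,0.001]],"rotation":[[0,0,0],[0,0,0],[0,0,0]]}' | egrep 'pos|force'; done
```

```text
t: 5.27
ee_pos: [0.4841, -0.1524, 0.0642]
eef_rot: [0.085, -3.137, -0.005]
contact_force: [-0.2, -0.2, 1.6]
width: -0.001
 d [-0.0008 -0.002   0.0001] rot [ 0.19 -0.16  0.05] tip [ 0.4841 -0.1524  0.0562] F [-0.18 -0.22  1.65] t 5.27
ee_pos: [0.4855, -0.1531, 0.065]
contact_force: [0.3, 0.1, -0.6]
ee_pos: [0.4854, -0.1539, 0.064]
contact_force: [0.3, -0.1, -0.3]
ee_pos: [0.4853, -0.154, 0.063]
contact_force: [0.1, 1.0, 2.0]
```

```bash

for i in 1 2 3 4; do python3 -m inch '{"gripper":[-1,-1,-1],"delta_pos":[[0,0,0.0005],[0,0,0.001],[0,0,0.001]],"rotation":[[0,0,0],[0,0,0],[0,0,0]]}' | egrep 'pos|force|t:'; done
```

```text
t: 6.27
ee_pos: [0.4851, -0.1541, 0.0619]
eef_rot: [-0.082, 3.14, 0.003]
contact_force: [-2.0, 0.2, 3.7]
t: 6.52
ee_pos: [0.485, -0.1543, 0.0608]
eef_rot: [0.082, -3.14, -0.003]
contact_force: [-1.4, 0.5, 4.3]
t: 6.77
ee_pos: [0.485, -0.1543, 0.0603]
eef_rot: [0.082, -3.14, -0.003]
contact_force: [-3.9, 0.5, 9.3]
t: 7.02
ee_pos: [0.485, -0.1543, 0.0601]
eef_rot: [0.082, -3.14, -0.003]
contact_force: [-7.4, 0.7, 18.5]
```

Near-right gives: it dips about 4 mm at roughly 4 N, then hits its rest at a tip height of 52 mm. That is the rocking corner. Now I'll lift off and move over its tab, at plate (-80,-179).

```bash
python3 -m inch '{"gripper":[-1,-1,-1,-1,-1,-1,-1,-1,-1,-1],"delta_pos":[[0,0,-0.003],[0,0,-0.008],[0,0,-0.025],[0,0,-0.05],[0,0,-0.07],[0,-0.01,-0.076],[0,-0.03,-0.076],[0,-0.05,-0.076],[0,-0.059,-0.076],[0,-0.059,-0.076]],"rotation":[[0,0,0],[0,0,0],[0,0,0],[0,0,0],[0,0,0],[0,0,0],[0,0,0],[0,0,0],[0,0,0],[0,0,0]]}'
python3 - <<'E'
from h import *
go(-.08,-.179,.105)
p,d=bot.read_camera("scene");b=red(p)
for c,s in b: print(c.round(1),s.tolist())
cv2.imwrite('pics/s1.png',cv2.resize(p[100:280,200:440],None,fx=3,fy=3,interpolation=cv2.INTER_CUBIC)[:,:,::-1])
E
```

```text
t: 7.85
ee_pos: [0.4879, -0.2159, 0.1343]
eef_rot: [-0.076, 3.141, 0.001]
contact_force: [-0.7, 0.6, 0.4]
width: 0.002
 d [-0.0004  0.0026  0.0213] rot [ 0.02  0.01 -0.28] tip [ 0.4879 -0.2159  0.1263] F [-0.71  0.63  0.37] t 7.85
[304.1 141.7] [300, 136, 9, 11, 49]
[267.6 170.5] [263, 164, 10, 14, 65]
[385.8 195. ] [382, 194, 9, 3, 22]
[351.8 229.2] [347, 227, 10, 5, 36]
```

View pics/s1.png

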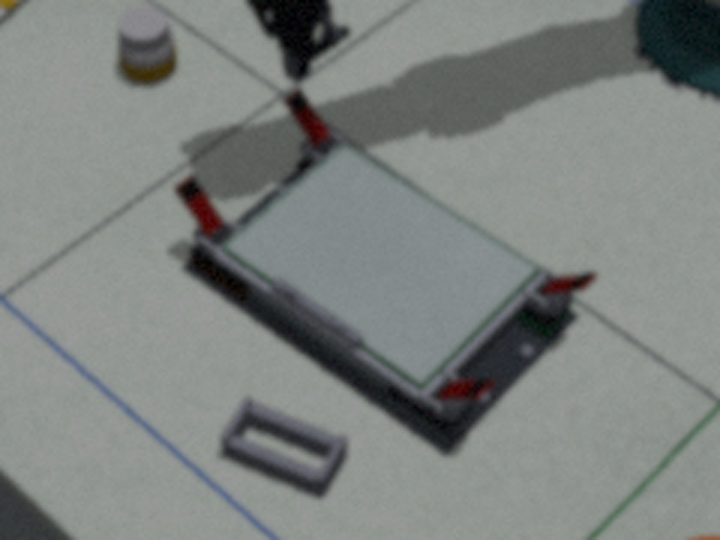

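The crop shows the finger (297,75) directly above the near-right lever's tab (295,100). The other levers are up and the plate looks undisturbed. I'll press along the tab's arc.

```bash
python3 -m inch '{"gripper":[-1,-1,-1,-1,-1,-1,-1,-1,-1,-1],"delta_pos":[[0,0,0.008],[0,0,0.018],[0,0,0.024],[0,0,0.028],[0,0,0.032],[0,-0.003,0.035],[0,-0.006,0.038],[0,-0.009,0.042],[0,-0.009,0.042],[0,-0.009,0.042]],"rotation":[[0,0,0],[0,0,0],[0,0,0],[0,0,0],[0,0,0],[0,0,0],[0,0,0],[0,0,0],[0,0,0],[0,0,0]]}'
python3 -m inch '{"gripper":[-1,-1,-1,-1,-1,-1,-1,-1,-1,-1],"delta_pos":[[0,-0.002,0.003],[0,-0.004,0.006],[0,-0.006,0.009],[0,-0.007,0.012],[0,-0.008,0.015],[0,-0.009,0.018],[0,-0.01,0.021],[0,-0.011,0.024],[0,-0.011,0.025],[0,-0.011,0.025]],"rotation":[[0,0,0],[0,0,0],[0,0,0],[0,0,0],[0,0,0],[0,0,0],[0,0,0],[0,0,0],[0,0,0],[0,0,0]]}'
```

```text
t: 8.73
ee_pos: [0.4889, -0.2223, 0.0927]
eef_rot: [-0.082, 3.14, 0.003]
contact_force: [-0.7, 1.9, 1.1]
width: -0.002
t: 9.57
ee_pos: [0.4896, -0.2335, 0.0676]
eef_rot: [-0.082, 3.14, 0.002]
contact_force: [1.0, -0.7, 1.5]
width: 0.002
```

```bash

for i in 1 2 3 4; do python3 -m inch '{"gripper":[-1,-1,-1],"delta_pos":[[0,0,0.0005],[0,0,0.001],[0,0,0.001]],"rotation":[[0,0,0],[0,0,0],[0,0,0]]}' | egrep 'pos|force'; done
```

```text
ee_pos: [0.4896, -0.2334, 0.0669]
contact_force: [1.4, -1.9, 3.2]
ee_pos: [0.4896, -0.2335, 0.0659]
contact_force: [1.4, -2.4, 4.0]
ee_pos: [0.4895, -0.2334, 0.0648]
contact_force: [0.6, -2.9, 4.6]
ee_pos: [0.4896, -0.2334, 0.0643]
contact_force: [-0.4, -2.4, 8.2]
```

```bash

for i in 1 2; do python3 -m inch '{"gripper":[-1,-1,-1],"delta_pos":[[0,0,0.0005],[0,0,0.001],[0,0,0.001]],"rotation":[[0,0,0],[0,0,0],[0,0,0]]}' | egrep 'pos|force'; done
```

```text
ee_pos: [0.4897, -0.2334, 0.064]
contact_force: [-1.9, -1.8, 15.7]
ee_pos: [0.4898, -0.2336, 0.0637]
contact_force: [-3.7, -1.7, 20.9]
```

It's at the hard stop: 21 N at a tip height of 56 mm. I'll lift off, look, then recheck the corner.

```bash
python3 -m inch '{"gripper":[-1,-1,-1,-1,-1,-1,-1,-1,-1,-1,-1,-1],"delta_pos":[[0,0,-0.004],[0,0,-0.01],[0,0,-0.03],[0,0,-0.055],[0,0,-0.08],[0,-0.01,-0.11],[0,-0.03,-0.14],[0,-0.04,-0.16],[0,-0.04,-0.17],[0,-0.04,-0.17],[0,-0.04,-0.17],[0,-0.04,-0.17]],"rotation":[[0,0,0],[0,0,0],[0,0,0],[0,0,0],[0,0,0],[0,0,0],[0,0,0],[0,0,0],[0,0,0],[0,0,0],[0,0,0],[0,0,0]]}'
python3 - <<'E'
from h import *
go(-.08,-.12,.075)
out=[]
for n,r in(("scene",(110,270,220,420)),("top",(150,270,240,440))):
    p,d=bot.read_camera(n);print(n,[(c.round(1).tolist(),s[4]) for c,s in red(p)])
    q=p[r[0]:r[1],r[2]:r[3]];out.append(cv2.resize(q,(600,300) if 0 else (int(290/q.shape[0]*q.shape[1]),290),interpolation=cv2.INTER_CUBIC))
w=min(o.shape[1] for o in out);cv2.imwrite('pics/s2.png',np.vstack([o[:,:w] for o in out])[:,:,::-1])
E
```

```text
t: 12.07
ee_pos: [0.4905, -0.2712, 0.2296]
eef_rot: [0.085, -3.137, -0.007]
contact_force: [-0.2, -0.2, 0.1]
width: -0.003
 d [-0.0013  0.1163  0.1471] rot [ 0.24 -0.18  0.05] tip [ 0.4905 -0.2712  0.2216] F [-0.18 -0.2   0.07] t 12.07
scene [([300.5, 142.8], np.int32(55)), ([267.7, 170.8], np.int32(65)), ([386.0, 195.0], np.int32(21)), ([352.0, 229.2], np.int32(32))]
top [([384.4, 185.4], np.int32(90)), ([270.3, 190.5], np.int32(83)), ([392.1, 242.5], np.int32(120)), ([272.3, 247.8], np.int32(94))]
```

View pics/s2.png

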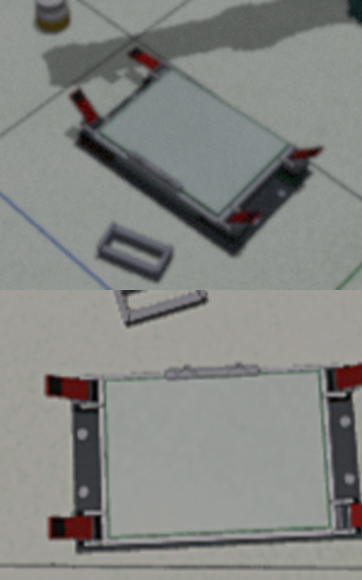

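The near-right lever is flat (scene 300,143), and the other three centroids and the plate haven't moved. Next I'll check that the corner is firm.

```bash
python3 -m inch '{"gripper":[-1,-1,-1,-1,-1,-1,-1,-1,-1,-1,-1,-1,-1],"delta_pos":[[0,0.01,0],[0,0.03,0],[0,0.06,0.01],[0,0.09,0.03],[0,0.11,0.06],[0,0.116,0.09],[0,0.116,0.12],[0,0.116,0.145],[0,0.116,0.157],[0,0.116,0.162],[0,0.116,0.1635],[0,0.116,0.1635],[0,0.116,0.1635]],"rotation":[[0,0,0],[0,0,0],[0,0,0],[0,0,0],[0,0,0],[0,0,0],[0,0,0],[0,0,0],[0,0,0],[0,0,0],[0,0,0],[0,0,0],[0,0,0]]}'
for i in 1 2 3; do python3 -m inch '{"gripper":[-1,-1,-1],"delta_pos":[[0,0,0.0005],[0,0,0.001],[0,0,0.001]],"rotation":[[0,0,0],[0,0,0],[0,0,0]]}' | egrep 'pos|force'; done
```

```text
t: 13.25
ee_pos: [0.4861, -0.1571, 0.0692]
eef_rot: [-0.082, 3.139, 0.002]
contact_force: [-0.1, -0.1, 0.1]
width: -0.002
ee_pos: [0.4858, -0.1571, 0.068]
contact_force: [0.1, -0.5, 0.4]
ee_pos: [0.4854, -0.1571, 0.0664]
contact_force: [-0.3, 0.4, -0.0]
ee_pos: [0.4853, -0.1571, 0.0652]
contact_force: [0.6, -0.4, -0.3]
```

```bash

for i in 1 2 3; do python3 -m inch '{"gripper":[-1,-1,-1],"delta_pos":[[0,0,0.0005],[0,0,0.001],[0,0,0.001]],"rotation":[[0,0,0],[0,0,0],[0,0,0]]}' | egrep 'pos|force'; done
```

```text
ee_pos: [0.4853, -0.1571, 0.0643]
contact_force: [0.4, -1.1, 0.4]
ee_pos: [0.4854, -0.1571, 0.064]
contact_force: [-1.6, -0.1, 7.1]
ee_pos: [0.4854, -0.1572, 0.0639]
contact_force: [-4.7, 0.5, 15.6]
```

The corner is now firm: 15.6 N at a tip height of 56 mm, with no dip. I'll retreat and do a last check.

```bash
python3 -m inch '{"gripper":[-1,-1,-1,-1,-1,-1,-1,-1,-1,-1,-1,-1],"delta_pos":[[0,0,-0.004],[0,0,-0.012],[0,0,-0.03],[0,0,-0.055],[0,0,-0.08],[0,0,-0.11],[0,0,-0.14],[0,0,-0.16],[0,0,-0.17],[0,0,-0.17],[0,0,-0.17],[0,0,-0.17]],"rotation":[[0,0,0],[0,0,0],[0,0,0],[0,0,0],[0,0,0],[0,0,0],[0,0,0],[0,0,0],[0,0,0],[0,0,0],[0,0,0],[0,0,0]]}'
python3 - <<'E'
from h import *
p,d=bot.read_camera("scene");print([(c.round(1).tolist(),int(s[4])) for c,s in red(p)])
W=world("scene",d);r=lambda x,y:np.median([w[2] for w in W[(abs(W[...,:2]-pw(x,y)).max(-1)<.012)&(W[...,2]<.09)]])
d0=np.load('pics/scene0.npz')['d'];W0=world("scene",d0)
for x in(-.07,.07):
  for y in(-.11,.11):
    f=lambda V:np.median(V[(abs(V[...,:2]-pw(x,y)).max(-1)<.015)&(V[...,2]<.09)][:,2]).round(4)
    print(x,y,'before',f(W0),'now',f(W))
bot.job_done()
E
```

```text
t: 15.75
ee_pos: [0.4844, -0.157, 0.2309]
eef_rot: [0.082, -3.138, -0.004]
contact_force: [0.0, 0.6, 0.1]
width: -0.0
[([301.3, 143.5], 41), ([267.6, 170.6], 62), ([385.9, 195.0], 21), ([352.0, 229.3], 35)]
-0.07 -0.11 before 0.0586 now 0.0589
-0.07 0.11 before 0.0589 now 0.0584
0.07 -0.11 before 0.0589 now 0.059
0.07 0.11 before 0.0589 now 0.0583
the job is handed in; nothing more can be done
```

The near-right corner was the one that rocked. I pressed its red shim lever down flat, and the plate now sits firm and level. The job is handed in, at about 16 s of the 58 s allowed.

- **Finding the corner:** near-left was firm, giving less than 0.5 mm at 31 N, which was a harder push than I needed. Near-right dipped about 4 mm at roughly 4 N and then met its rest. I stopped there and did not press the two far corners.
- **Setting the lever:** I pressed the near-right lever along its arc to the hard stop, reaching 21 N.
- **Last checks:** near-right now takes 15.6 N with no dip. In the camera depth, the glass height at all four corners is within about 0.6 mm of where it started. The other three levers are up and unmoved, the arm is clear of everything, and no check failed or disagreed.
- **Other items:** the tape, jar and applicator were never approached, but I did not measure their positions again at the end.

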